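# Sweep the rejected inductors off the inspection stage into the scrap bin

## Robot

A 6-joint arm with a two-finger parallel gripper is mounted at the origin on the work surface. World frame = base frame: x ahead of the robot, y to its left, z up, the work surface at z = 0. Lengths are in mm, angles in rad, forces in N, time in s.
With the tool pointing down it reaches from about 350 to 875 mm from the base axis. Payload 4.2 kg.
Tool frame: the origin (TCP) lies midway between the tips of the shut fingers; the grasp point (between the pads) lies 19 mm behind it (arm.grip_point_offset is the z of the grasp point in the tool frame, in mm); z points along the fingers, x is the direction in which the jaws open and shut, and the axes are right-handed (so a half turn about z gives the same grasp; the last joint's range is limited). The gripper opens to 85 mm and grips with 20 to 120 N. Pads are 22 mm wide; open, the fingers measure 114 mm over their backs; the gripper's body (76 mm by 85 mm) begins 54 mm behind the grasp point. The pads swing forward as they close: fully open they stand 13 mm farther back than shut.
Start: joints at [-0.877, 0.385, 0.008, 0, -1.194, -0.259], TCP at [263.28, -566.818, 231.312] pointing down, gripper open.
Joint ranges: [-3.14, 3.14], [-1.21, 2.06], [-1.07, 1.41], [-3.16, 2.05], [-2.99, -0.16], [-3.1, 3.1]. Speed limits (rad/s): [2.79, 2.79, 3.14, 3.14, 3.14, 3.14].

## Interface

Orientations are given as a unit quaternion [x, y, z, w].
In Python, from bench import arm gives the robot as it stands.
- The arm moves only by the shell command python3 -m jog 'ROWS'. ROWS is JSON, a list of rows, each an object of numbers: "hand": the finger opening in mm, from 0 to 85.4; "dx", "dy", "dz": the shift along the tool's x, y, z in mm; "rx", "ry", "rz": the turn, a rotation vector about the tool's x, y, z in rad. A call has 1 to 5 rows; each row shifts and turns the commanded pose from where the row before left it, along the tool's axes as they then stand; what a row does not reach is not made up. A row lasts 1/12 s, in which the tool goes at most 41.7 mm and 7.16 degrees, less where a joint would pass 70% of its speed; a pose out of reach is approached as far as the arm can. A call with a gripper value outside its range is refused whole. The fingers move at their own pace and stop on an object; the grip force is fixed at half the most. Time passes only in rows, so rows that do not move let the fingers close. It gives the time, the measured TCP pose, the force and the opening at its end, in the units of the state.
- arm.read_state(): the state, without advancing time (a new reading comes with each control period).
- arm.get_image(name): name is "scene" or "top"; returns a dict with "img" (384x512x3 uint8, red, green, blue), "depth" (384x512 float32, mm along the optical axis (not along the pixel's ray), 0 where there is no reading), "intrinsics" (3x3 intrinsics, pixels), "R" (3x3) and "t" (3): a world point X has camera coordinates R X + t. Camera axes: x right, y down, z forward; pixel columns grow to the right and rows downward; lengths in mm; the calibration is good to about 2 mm. A picture is of the moment at which its call begins.
- arm.job_done(): hands the job in, once; it reports no verdict.
The state is a dict: "clock": time; "joints": joint angles; "joint_vel": joint speeds; "joint_efforts": joint torques, N m; "position": TCP position; "ee_rot": TCP orientation; "contact_force": force on the tool from outside, world axes, zero at the start; "wrist_torque": the same for the moment, N m; "gripper_width": finger opening in mm.
Only numpy, scipy, OpenCV 4.12 (cv2) and the standard library are available. Lean on these libraries where they do the work, as an engineer would, in place of code of your own. Each camera call takes 0.05 s, during which the arm holds its last target.

## Task

Sweep the three squat aluminium inductors across the raised inspection stage with closed fingers and push them over its edge into the empty scrap bin that stands against one side. Only push them, never pick them up or lift them, and let none fall anywhere else. Leave the tall black capacitor and the white relay block standing where they are on the stage.

Things in the scene. Friction and masses are not known exactly. Their poses are not given: they have to be found in the camera images.
- stage: the raised inspection stage: fixed dark flat plate, 240 mm (its x) by 320 mm (its y), its flat top 50 mm above the bench. Origin: centre of its underside, on the bench; x and y along its edges, z up. It stands at a different place and yaw (within about 0.2 rad) each time
- scrap_bin: the empty open scrap bin: fixed grey box, 160 mm (its x) by 110 mm (its y) by 46 mm high, walls and floor 4 mm, no lid or dividers, turned with the stage. It stands on the bench with its long side 2 mm from one of the stage's two 240 mm edges (left or right, +y or -y of the stage; this changes), shifted up to 35 mm along that edge; its rim is 4 mm below the stage top, so that what is pushed over the edge falls in. Origin: centre of its underside
- full_tray: a fixed grey tray of the same outer size at the opposite edge of the stage, divided into six pockets all filled with black round parts: not the scrap bin. Origin: centre of its underside
- coil_a: the first of three alike squat inductors: plain aluminium disc, 24 mm in diameter and 14 mm high, about 25 g, lying flat and loose on the stage top. Origin: its centre, 7 mm above what it lies on; z is its round axis
- coil_b: the second of three alike squat inductors: plain aluminium disc, 24 mm in diameter and 14 mm high, about 25 g, lying flat and loose on the stage top. Origin: its centre, 7 mm above what it lies on; z is its round axis
- coil_c: the third of three alike squat inductors: plain aluminium disc, 24 mm in diameter and 14 mm high, about 25 g, lying flat and loose on the stage top. Origin: its centre, 7 mm above what it lies on; z is its round axis
- capacitor: a tall black upright cylinder with an aluminium top, 25 mm in diameter and 40 mm high, about 45 g, standing loose on the stage among the inductors. Origin: centre of its underside; z up
- relay: a white upright block, 24 by 24 mm and 30 mm high, about 50 g, standing loose on the stage among the inductors. Origin: centre of its underside; z up
Not all that is in view belongs to the job. What is shaped like the coil_a but brown or yellow is not meant.

How it is judged:
By the outcome, as a careful person would: the job done as asked, in the order asked, and still so for the second after the job is handed in, with the robot touching nothing.
It also fails if it takes over 61 s, if anything falls off the work surface, if the arm or the gripper's body presses on something with over 40 N, if the wrist force passes 120 N, or if a joint passes its speed limit or range.

## Working session

There is one attempt and no reset: what is moved stays moved. The work goes in short steps, Python scripts to look and compute and a shell command to move; the robot and the scene stay as the last step left them, time stands still between calls to the robot, and variables do not carry over. Pictures are saved under pics/ and viewed, and the job is handed in when it is done.

```bash
ls; mkdir -p pics
cat > h.py <<'E'
from bench import arm
import numpy as np, cv2
def grab(n,f):
    d=arm.get_image(n); cv2.imwrite('pics/'+f,d['img'][:,:,::-1]); np.savez('pics/'+f[:-4]+'.npz',**d); return d
def ray(d,u,v,z):
    K,R,t=[np.array(d[k]) for k in('intrinsics','R','t')]
    c=-R.T@t; r=R.T@np.linalg.inv(K)@np.array([u,v,1.]); s=(z-c[2])/r[2]; return c+s*r
E
python3 - <<'E'
from h import *
print(arm.read_state())
for n in('scene','top'):
    d=grab(n,n+'0.png'); print(n,d['intrinsics'],-np.array(d['R']).T@d['t'])
E
```

```text
pics
{'clock': 0.0, 'joints': array([-8.77373535e-01,  3.85550119e-01,  6.61553792e-03, -5.04997157e-04,
       -1.19397094e+00, -2.58600035e-01]), 'joint_vel': array([-0.00128925, -0.00043943, -0.00177901,  0.00048583,  0.00204334,
       -0.00057066]), 'joint_efforts': array([ 5.68900177e-04, -3.92290306e+01,  1.88404673e+01,  4.18620855e+00,
       -4.55942049e-03,  8.69607618e-06]), 'position': array([ 263.05513709, -566.30357162,  230.22053788]), 'ee_rot': array([ 5.38014245e-01,  8.42935054e-01,  5.44639598e-04, -9.33069218e-04]), 'contact_force': array([-0.0961552 , -0.63584584, -0.38319684]), 'wrist_torque': array([-0.04626677,  0.04300889, -0.00029359]), 'gripper_width': 85.41860342293886}
scene [[456.59261715   0.         262.138933  ]
 [  0.         456.59261715 194.70849761]
 [  0.           0.           1.        ]] [1372.74153264   13.07841726  580.59536855]
top [[449.92860803   0.         255.85796152]
 [  0.         449.92860803 196.40507499]
 [  0.           0.           1.        ]] [ 542.35208777   25.01680202 1102.60715819]
```

View pics/top0.png

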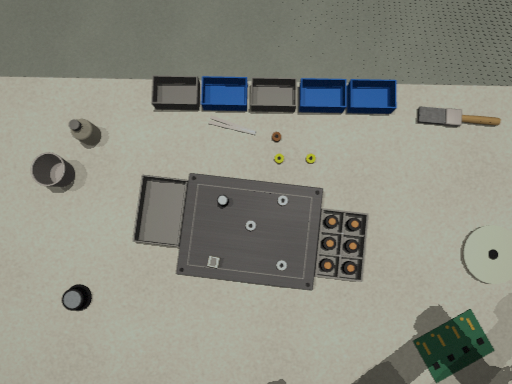

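View pics/scene0.png

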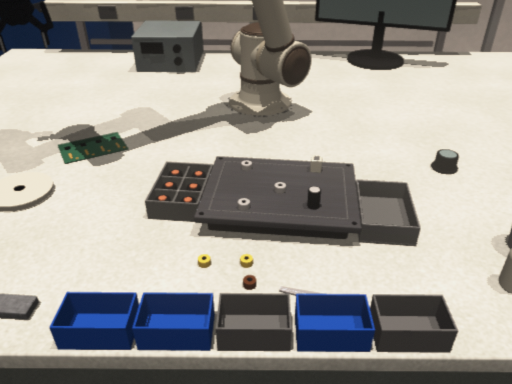

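The top view shows the empty bin at the left (161,210) and the full tray at the right. The coils are at (283,200), (251,226) and (282,266), the capacitor at (222,200) and the relay at (213,262). Next I'll measure them.

```bash
cat > meas.py <<'E'
from h import *
import sys
def stage_frame(d):
    # stage plate: corners from mask of dark plate
    g=cv2.cvtColor(d['img'],cv2.COLOR_RGB2GRAY)
    return g
def blobs(d,thr=120,roi=(178,172,325,290)):
    hsv=cv2.cvtColor(d['img'],cv2.COLOR_RGB2HSV)
    x0,y0,x1,y1=roi; m=np.zeros(hsv.shape[:2],np.uint8)
    m[y0:y1,x0:x1]=((hsv[y0:y1,x0:x1,2]>thr)&(hsv[y0:y1,x0:x1,1]<60))*255
    return m
if __name__=='__main__':
    f=sys.argv[1]; d=grab('top',f)
    im=cv2.resize(d['img'][165:300,125:375,::-1],None,fx=3.2,fy=3.2,interpolation=cv2.INTER_CUBIC); cv2.imwrite('pics/z'+f,im[:600,:800])
    m=blobs(d); n,l,s,c=cv2.connectedComponentsWithStats(m)
    for i in range(1,n):
        if 15<s[i,4]<400:
            cs,_=cv2.findContours((l==i).astype(np.uint8),cv2.RETR_EXTERNAL,cv2.CHAIN_APPROX_NONE)
            (u,v),r=cv2.minEnclosingCircle(cs[0])
            print(s[i],c[i].round(1),(round(u,1),round(v,1)),round(r,1),'z64',ray(d,u,v,64)[:2].round(1),'z80',ray(d,u,v,80)[:2].round(1),'z90',ray(d,u,v,90)[:2].round(1))
E
python3 meas.py t1.png
python3 - <<'E'
from h import *
d=np.load('pics/t1.npz')
hsv=cv2.cvtColor(d['img'],cv2.COLOR_RGB2HSV)
# plate by depth: points with z near 50
K,R,t=d['intrinsics'],d['R'],d['t']; D=d['depth']
v,u=np.mgrid[:384,:512]; P=np.stack([(u-K[0,2])/K[0,0]*D,(v-K[1,2])/K[1,1]*D,D],-1)
W=(P-t)@R
z=W[...,2]
m=((z>47)&(z<54)&(D>0)&(u>150)&(u<340)&(v>165)&(v<295)).astype(np.uint8)
m=cv2.morphologyEx(m,cv2.MORPH_OPEN,np.ones((7,7)))
cs,_=cv2.findContours(m,cv2.RETR_EXTERNAL,cv2.CHAIN_APPROX_NONE)
c=max(cs,key=cv2.contourArea); 
p=np.array([ray(d,a,b,50)[:2] for a,b in c[:,0]],np.float32)
r=cv2.minAreaRect(p); print('stage',r,cv2.boxPoints(r))
print('z stats',np.median(z[m>0]))
m=((z>38)&(z<49)&(u>125)&(u<195)&(v>165)&(v<255)).astype(np.uint8)
print('rim bbox',m.sum())
E
```

```text
[178 184   8  46 174] [179.9 200.4] (179.5, 206.5) 22.6 z64 [620.1 212.9] z80 [618.9 210. ] z90 [618.2 208.2]
[278 194  10  11  71] [282.4 199.6] (282.5, 199.3) 5.3 z64 [641.9 -25.4] z80 [640.4 -24.7] z90 [639.4 -24.2]
[218 196   9   8  61] [222.  199.6] (222.0, 199.8) 4.4 z64 [637.8 114.8] z80 [636.3 113.4] z90 [635.4 112.6]
[245 220  11  11  72] [250.4 224.8] (250.2, 225.0) 5.2 z64 [580.8  48. ] z80 [580.2  47.7] z90 [579.9  47.4]
[207 256  13  12 116] [212.9 261.5] (213.0, 261.5) 6.9 z64 [495.6 131.2] z80 [496.3 129.6] z90 [496.7 128.6]
[276 260  11  10  74] [281.3 264.7] (281.1, 265.0) 5.2 z64 [491.1 -24.8] z80 [491.9 -24. ] z90 [492.4 -23.5]
[313 275  12  15 155] [318.8 282.8] (318.5, 282.5) 8.5 z64 [ 453.7 -110.3] z80 [ 455.  -108.2] z90 [ 455.9 -106.9]Traceback (most recent call last):
  File "<stdin>", line 12, in <module>
ValueError: max() iterable argument is empty
```

View pics/zt1.png

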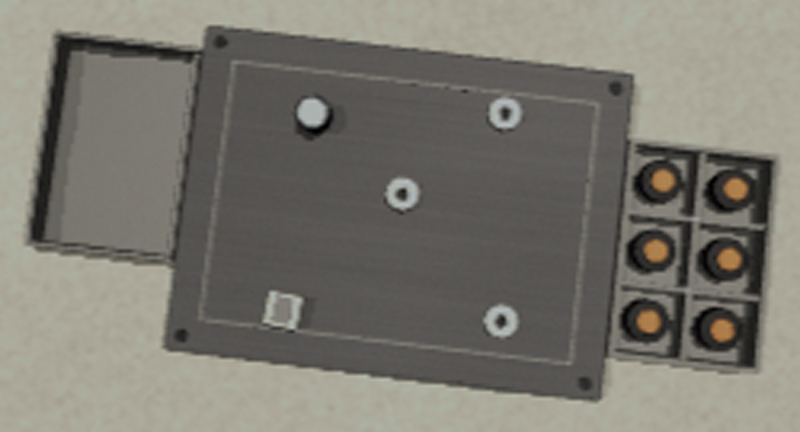

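Run:
```python
from h import *
d=np.load('pics/t1.npz')
f=lambda x,y,z: ray(d,125+(x+.5)/3.2-.5,165+(y+.5)/3.2-.5,z)[:2]
S=np.array([f(*p,50) for p in [(207,27),(634,75),(601,400),(163,349)]])
B=np.array([f(*p,46) for p in [(57,33),(28,243),(170,262),(198,50)]])
print(S.round(1),S.mean(0));print(B.round(1),B.mean(0))
c=S.mean(0); ex=(S[0]+S[1]-S[2]-S[3]); ey=(S[0]+S[3]-S[1]-S[2])
print(np.linalg.norm(ex)/2,np.linalg.norm(ey)/2)
a1=np.arctan2(ex[1],ex[0]);a2=np.arctan2(-ey[0],ey[1]);print(a1,a2)
a=(240*0+a1+a2)/2
ux=np.array([np.cos(a),np.sin(a)]);uy=np.array([-ux[1],ux[0]])
print('a',a,'c',c)
for n,p in dict(A=(641.9,-25.4),Bc=(580.8,48),C=(491.1,-24.8),cap=(635.4,112.6),rel=(496.3,129.6),bin=B.mean(0),tcp=(263,-566)).items():
    q=np.array(p)-c;print(n,(q@ux).round(1),(q@uy).round(1))
for b in B: print('bincorner',((b-c)@ux).round(1),((b-c)@uy).round(1))
from scipy.spatial.transform import Rotation as Ro
print(Ro.from_quat(arm.read_state()['ee_rot']).as_matrix().round(3))
s=arm.read_state();print(s['position'])
```

```text
[[ 700.9  195.2]
 [ 671.7 -120.4]
 [ 435.9  -98.4]
 [ 465.   218.4]] [568.39191564  48.70998539]
[[694.7 307.3]
 [539.1 321.2]
 [527.6 216.5]
 [684.1 201.9]] [611.37609574 261.71950646]
236.93529119355935 317.54379796369
-0.09558138670977523 -0.09182356280751397
a -0.0937024747586446 c [568.39191564  48.70998539]
A 80.1 -66.9
Bc 12.4 0.5
C -70.1 -80.4
cap 60.7 69.9
rel -79.3 73.8
bin 22.9 216.1
tcp -246.5 -640.6
bincorner 101.6 269.2
bincorner -54.7 268.5
bincorner -56.3 163.3
bincorner 100.9 163.4
[[-0.421  0.907 -0.001]
 [ 0.907  0.421  0.001]
 [ 0.002 -0.    -1.   ]]
[ 263.09280287 -566.44631161  230.47524509]
```

Stage-frame positions in mm:

| Thing | x | y |
|---|---|---|
| Coil A | 80 | -67 |
| Coil B | 12 | 0 |
| Coil C | -70 | -80 |
| Capacitor | 61 | 70 |
| Relay | -79 | 74 |

The bin is at +y, with inside x from -53 to 99. I'll turn the tool so its x is stage +y, which makes its y stage +x.

```bash
cat > st.py <<'E'
from h import *
from scipy.spatial.transform import Rotation as Ro
C=np.array([568.4,48.7]); A=-0.0937
ux=np.array([np.cos(A),np.sin(A)]);uy=np.array([-ux[1],ux[0]])
def S(p): q=np.array(p)[:2]-C; return np.array([q@ux,q@uy])
if __name__=='__main__':
    s=arm.read_state(); M=Ro.from_quat(s['ee_rot']).as_matrix()
    print('clk %.2f'%s['clock'],'stage xy',S(s['position']).round(1),'z %.1f'%s['position'][2],'toolx in stage deg from +y %.1f'%np.degrees(np.arctan2(M[:2,0]@ux,M[:2,0]@uy)),'tilt',M[:2,2].round(3),'F',s['contact_force'].round(1),'w %.1f'%s['gripper_width'])
E
python3 -m jog '[{"hand":0,"rz":0.1056},{"hand":0,"rz":0.1056},{"hand":0,"rz":0.1056},{"hand":0,"rz":0.1056},{"hand":0,"rz":0.1056}]'; python3 st.py
```

```text
clk 0.15 stage xy [-246.4 -641. ] z 230.5 toolx in stage deg from +y -30.3 tilt [-0.001  0.001] F [-0.6  0.1 -0.1] w 85.3$[0]: bad value
```

```bash
python3 -m jog --help | head -30; python3 -m jog '[{"hand":0,"dx":0,"dy":0,"dz":0,"rx":0,"ry":0,"rz":0.1056},{"hand":0,"dx":0,"dy":0,"dz":0,"rx":0,"ry":0,"rz":0.1056},{"hand":0,"dx":0,"dy":0,"dz":0,"rx":0,"ry":0,"rz":0.1056},{"hand":0,"dx":0,"dy":0,"dz":0,"rx":0,"ry":0,"rz":0.1056},{"hand":0,"dx":0,"dy":0,"dz":0,"rx":0,"ry":0,"rz":0.1056}]'; python3 st.py
```

```text
clock: 0.57
position: [263.2, -566.6, 230.8]
ee_rot: [0.741, 0.671, 0.0, -0.0]
contact_force: [-0.4, 0.1, -0.4]
gripper_width: 25.5
clk 0.57 stage xy [-246.3 -641.1] z 230.8 toolx in stage deg from +y 0.3 tilt [-0.     0.001] F [-0.4  0.1 -0.4] w 25.5invalid input: not JSON, or not a number
```

```bash
for i in 1; do python3 -m jog '[{"hand":0,"dx":37,"dy":16,"dz":0,"rx":0,"ry":0,"rz":0},{"hand":0,"dx":37,"dy":16,"dz":0,"rx":0,"ry":0,"rz":0},{"hand":0,"dx":37,"dy":16,"dz":0,"rx":0,"ry":0,"rz":0},{"hand":0,"dx":37,"dy":16,"dz":0,"rx":0,"ry":0,"rz":0},{"hand":0,"dx":37,"dy":16,"dz":0,"rx":0,"ry":0,"rz":0}]'; done; python3 st.py
```

```text
clock: 0.98
position: [360.4, -388.3, 231.0]
ee_rot: [0.74, 0.673, -0.0, -0.0]
contact_force: [1.4, 0.1, 0.3]
gripper_width: -0.2
clk 0.98 stage xy [-166.2 -454.6] z 231.0 toolx in stage deg from +y 0.0 tilt [-0.  0.] F [1.4 0.1 0.3] w -0.2
```

```bash
python3 -m jog '[{"hand":0,"dx":37,"dy":16,"dz":0,"rx":0,"ry":0,"rz":0},{"hand":0,"dx":37,"dy":16,"dz":0,"rx":0,"ry":0,"rz":0},{"hand":0,"dx":37,"dy":16,"dz":0,"rx":0,"ry":0,"rz":0},{"hand":0,"dx":37,"dy":16,"dz":0,"rx":0,"ry":0,"rz":0},{"hand":0,"dx":37,"dy":16,"dz":0,"rx":0,"ry":0,"rz":0}]';  python3 st.py
```

```text
clock: 1.4
position: [457.4, -211.4, 231.3]
ee_rot: [0.739, 0.673, 0.0, -0.0]
contact_force: [0.8, -1.0, 0.1]
gripper_width: 0.1
clk 1.40 stage xy [ -86.2 -269.3] z 231.3 toolx in stage deg from +y -0.0 tilt [0. 0.] F [ 0.8 -1.   0.1] w 0.1
```

```bash
python3 -m jog '[{"hand":0,"dx":37,"dy":16,"dz":0,"rx":0,"ry":0,"rz":0},{"hand":0,"dx":37,"dy":16,"dz":0,"rx":0,"ry":0,"rz":0},{"hand":0,"dx":37,"dy":16,"dz":0,"rx":0,"ry":0,"rz":0},{"hand":0,"dx":37,"dy":16,"dz":0,"rx":0,"ry":0,"rz":0},{"hand":0,"dx":37,"dy":16,"dz":0,"rx":0,"ry":0,"rz":0}]';  python3 st.py
```

```text
clock: 1.82
position: [554.2, -34.6, 231.3]
ee_rot: [0.739, 0.674, -0.0, -0.0]
contact_force: [0.1, -1.0, -0.0]
gripper_width: 0.1
clk 1.82 stage xy [ -6.3 -84.2] z 231.3 toolx in stage deg from +y -0.0 tilt [-0.  0.] F [ 0.1 -1.  -0. ] w 0.1
```

```bash
python3 -m jog '[{"hand":0,"dx":22,"dy":9.3,"dz":0,"rx":0,"ry":0,"rz":0},{"hand":0,"dx":22,"dy":9.4,"dz":0,"rx":0,"ry":0,"rz":0},{"hand":0,"dx":0,"dy":0,"dz":40,"rx":0,"ry":0,"rz":0},{"hand":0,"dx":0,"dy":0,"dz":40,"rx":0,"ry":0,"rz":0},{"hand":0,"dx":0,"dy":0,"dz":40,"rx":0,"ry":0,"rz":0}]';  python3 st.py
```

```text
clock: 2.23
position: [576.8, 6.3, 110.3]
ee_rot: [0.739, 0.674, 0.001, 0.0]
contact_force: [-0.1, -0.6, -0.1]
gripper_width: -0.1
clk 2.23 stage xy [ 12.4 -41.4] z 110.3 toolx in stage deg from +y -0.1 tilt [0.002 0.001] F [-0.1 -0.6 -0.1] w -0.1
```

```bash
python3 -m jog '[{"hand":0,"dx":0,"dy":0,"dz":25,"rx":0,"ry":0,"rz":0},{"hand":0,"dx":0,"dy":0,"dz":18,"rx":0,"ry":0,"rz":0},{"hand":0,"dx":0,"dy":0,"dz":12,"rx":0,"ry":0,"rz":0},{"hand":0,"dx":0,"dy":0,"dz":0,"rx":0,"ry":0,"rz":0}]';  python3 st.py
python3 - <<'E'
from h import *
grab('scene','s2.png');grab('top','t2.png')
E
```

```text
clock: 2.57
position: [574.2, 5.0, 52.8]
ee_rot: [0.739, 0.673, -0.003, -0.002]
contact_force: [-0.2, -0.4, 0.1]
gripper_width: 0.4
clk 2.57 stage xy [  9.9 -43. ] z 52.8 toolx in stage deg from +y 0.0 tilt [-0.007 -0.001] F [-0.2 -0.4  0.1] w 0.4
```

View pics/s2.png

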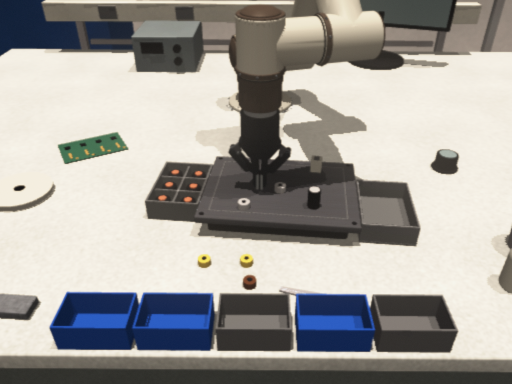

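View pics/t2.png

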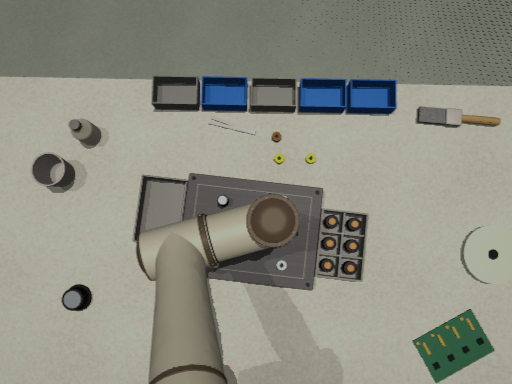

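The scene view shows the closed fingers at (260,183), just behind coil B at (280,187), with both bystanders clear. I'll lift 2 mm and start pushing.

```bash
python3 -m jog '[{"hand":0,"dx":2,"dy":2,"dz":-2.5,"rx":0,"ry":0,"rz":0},{"hand":0,"dx":6,"dy":0,"dz":0,"rx":0,"ry":0,"rz":0},{"hand":0,"dx":7,"dy":0,"dz":0,"rx":0,"ry":0,"rz":0}]';  python3 st.py
```

```text
clock: 2.92
position: [581.0, 20.8, 60.3]
ee_rot: [0.739, 0.673, 0.001, 0.001]
contact_force: [0.3, -0.3, -0.2]
gripper_width: -0.0
clk 2.92 stage xy [ 15.2 -26.6] z 60.3 toolx in stage deg from +y 0.0 tilt [0.003 0.001] F [ 0.3 -0.3 -0.2] w -0.0
```

```bash
python3 -m jog '[{"hand":0,"dx":0,"dy":-1.5,"dz":1.5,"rx":0,"ry":0,"rz":0},{"hand":0,"dx":0,"dy":0,"dz":0,"rx":0,"ry":0,"rz":0},{"hand":0,"dx":0,"dy":0,"dz":0,"rx":0,"ry":0,"rz":0}]';  python3 st.py
```

```text
clock: 3.17
position: [578.3, 20.7, 57.4]
ee_rot: [0.739, 0.674, 0.0, -0.0]
contact_force: [-1.0, 0.7, -0.1]
gripper_width: -0.2
clk 3.17 stage xy [ 12.4 -27. ] z 57.4 toolx in stage deg from +y -0.1 tilt [-0.  0.] F [-1.   0.7 -0.1] w -0.2
```

```bash
python3 -m jog '[{"hand":0,"dx":7,"dy":0,"dz":1.5,"rx":0,"ry":0,"rz":0},{"hand":0,"dx":7,"dy":0,"dz":0,"rx":0,"ry":0,"rz":0},{"hand":0,"dx":7,"dy":0,"dz":0,"rx":0,"ry":0,"rz":0},{"hand":0,"dx":7,"dy":0,"dz":0,"rx":0,"ry":0,"rz":0},{"hand":0,"dx":7,"dy":0,"dz":0,"rx":0,"ry":0,"rz":0}]';  python3 st.py; python3 -c "
from h import *
d=grab('scene','s3.png');cv2.imwrite('pics/s3z.png',cv2.resize(d['img'][140:260,140:420,::-1],None,fx=2.8,fy=2.8))"
```

```text
clock: 3.58
position: [581.9, 56.1, 55.8]
ee_rot: [0.739, 0.674, 0.0, -0.0]
contact_force: [-0.0, 0.3, 0.4]
gripper_width: 0.0
clk 3.58 stage xy [12.7  8.7] z 55.8 toolx in stage deg from +y -0.0 tilt [-0.  0.] F [-0.   0.3  0.4] w 0.0
```

View pics/s3z.png

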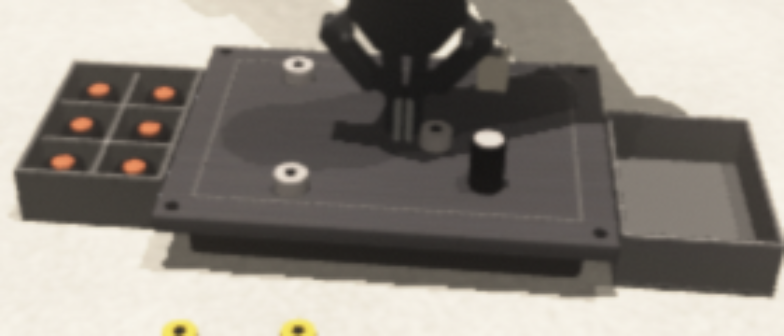

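Coil B at zoom (435,132) is being pushed straight ahead of the fingers, and I can localise it from the hole in its top.

```bash
cat > sp.py <<'E'
import sys
from st import *
f=sys.argv[1]; d=grab('scene',f+'.png')
cv2.imwrite('pics/'+f+'z.png',cv2.resize(d['img'][140:260,140:420,::-1],None,fx=2.8,fy=2.8))
E
cat > q.py <<'E'
import sys
from st import *
d=np.load('pics/'+sys.argv[1]+'.npz')
for a in sys.argv[2:]:
    x,y,z=map(float,a.split(',')); print(a,S(ray(d,140+(x+.5)/2.8-.5,140+(y+.5)/2.8-.5,z)).round(1))
E
python3 q.py s3 436,128,64 298,65,64 290,173,64 489,138,90
python3 -m jog '[{"hand":0,"dx":8,"dy":0,"dz":0,"rx":0,"ry":0,"rz":0},{"hand":0,"dx":8,"dy":0,"dz":0,"rx":0,"ry":0,"rz":0},{"hand":0,"dx":8,"dy":0,"dz":0,"rx":0,"ry":0,"rz":0},{"hand":0,"dx":8,"dy":0,"dz":0,"rx":0,"ry":0,"rz":0},{"hand":0,"dx":8,"dy":0,"dz":0,"rx":0,"ry":0,"rz":0}]';  python3 st.py; python3 sp.py s4
```

```text
436,128,64 [13.6 33. ]
298,65,64 [-66.2 -79.6]
290,173,64 [ 81.8 -66.3]
489,138,90 [62.1 70.3]
clock: 4.05
position: [585.5, 96.0, 55.8]
ee_rot: [0.739, 0.673, -0.0, -0.0]
contact_force: [0.4, -0.1, 0.3]
gripper_width: -0.0
clk 4.05 stage xy [12.6 48.7] z 55.8 toolx in stage deg from +y -0.0 tilt [-0.  0.] F [ 0.4 -0.1  0.3] w -0.0
```

View pics/s4z.png

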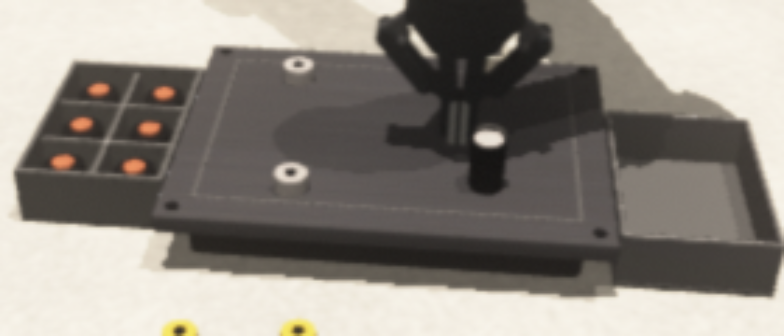

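Coil B is hidden behind the capacitor, which has not moved. I'll keep pushing.

```bash
python3 -m jog '[{"hand":0,"dx":8,"dy":0,"dz":0,"rx":0,"ry":0,"rz":0},{"hand":0,"dx":8,"dy":0,"dz":0,"rx":0,"ry":0,"rz":0},{"hand":0,"dx":8,"dy":0,"dz":0,"rx":0,"ry":0,"rz":0},{"hand":0,"dx":8,"dy":0,"dz":0,"rx":0,"ry":0,"rz":0},{"hand":0,"dx":8,"dy":0,"dz":0,"rx":0,"ry":0,"rz":0}]';  python3 st.py; python3 sp.py s5
```

```text
clock: 4.52
position: [589.3, 135.7, 55.8]
ee_rot: [0.739, 0.673, 0.0, 0.0]
contact_force: [1.0, 0.4, -0.2]
gripper_width: -0.3
clk 4.52 stage xy [12.7 88.6] z 55.8 toolx in stage deg from +y -0.0 tilt [0. 0.] F [ 1.   0.4 -0.2] w -0.3
```

View pics/s5z.png

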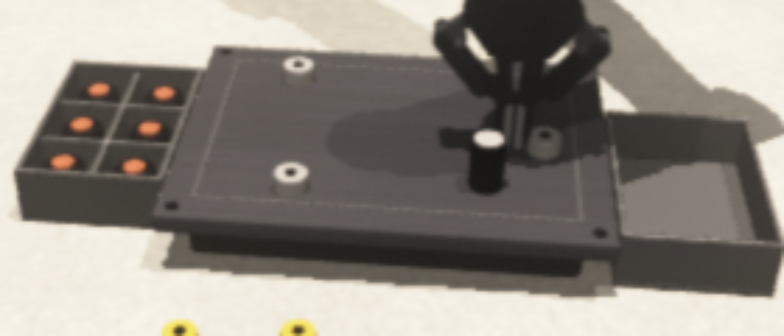

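```bash
python3 q.py s5 545,135,64; python3 -m jog '[{"hand":0,"dx":8,"dy":0,"dz":0,"rx":0,"ry":0,"rz":0},{"hand":0,"dx":8,"dy":0,"dz":0,"rx":0,"ry":0,"rz":0},{"hand":0,"dx":8,"dy":0,"dz":0,"rx":0,"ry":0,"rz":0},{"hand":0,"dx":8,"dy":0,"dz":0,"rx":0,"ry":0,"rz":0},{"hand":0,"dx":8,"dy":0,"dz":0,"rx":0,"ry":0,"rz":0}]';  python3 st.py; python3 sp.py s6
```

```text
545,135,64 [ 14.5 112.7]
clock: 4.98
position: [593.0, 175.5, 55.8]
ee_rot: [0.739, 0.673, -0.0, 0.0]
contact_force: [-0.0, 0.0, -0.0]
gripper_width: 0.3
clk 4.98 stage xy [ 12.6 128.6] z 55.8 toolx in stage deg from +y -0.0 tilt [-0. -0.] F [-0.  0. -0.] w 0.3
```

View pics/s6z.png

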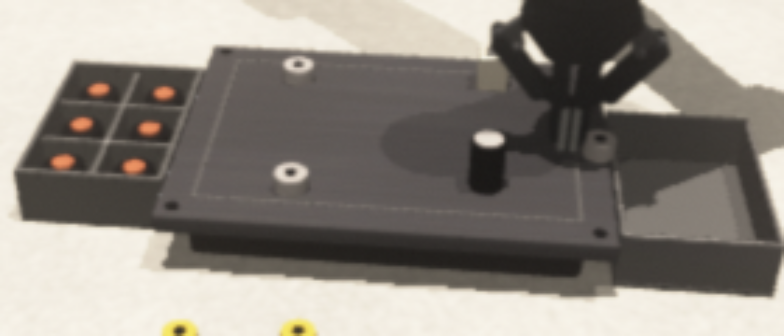

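```bash
python3 -m jog '[{"hand":0,"dx":8,"dy":0,"dz":0,"rx":0,"ry":0,"rz":0},{"hand":0,"dx":8,"dy":0,"dz":0,"rx":0,"ry":0,"rz":0},{"hand":0,"dx":8,"dy":0,"dz":0,"rx":0,"ry":0,"rz":0},{"hand":0,"dx":8,"dy":0,"dz":0,"rx":0,"ry":0,"rz":0},{"hand":0,"dx":2,"dy":0,"dz":0,"rx":0,"ry":0,"rz":0}]';  python3 st.py; python3 sp.py s7
```

```text
clock: 5.45
position: [596.4, 210.1, 55.8]
ee_rot: [0.739, 0.674, 0.0, 0.0]
contact_force: [-0.4, -0.0, 0.3]
gripper_width: -0.2
clk 5.45 stage xy [ 12.8 163.3] z 55.8 toolx in stage deg from +y -0.1 tilt [0.001 0.   ] F [-0.4 -0.   0.3] w -0.2
```

View pics/s7z.png

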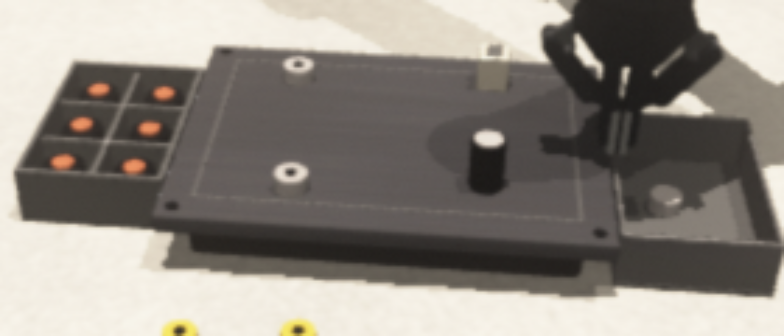

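Coil B lies in the bin at zoom (665,200), and the capacitor and relay are undisturbed. Next is coil C.

```bash
python3 -m jog '[{"hand":0,"dx":0,"dy":0,"dz":-37,"rx":0,"ry":0,"rz":0},{"hand":0,"dx":0,"dy":0,"dz":-38,"rx":0,"ry":0,"rz":0},{"hand":0,"dx":-35,"dy":-11.5,"dz":0,"rx":0,"ry":0,"rz":0},{"hand":0,"dx":-35,"dy":-11.5,"dz":0,"rx":0,"ry":0,"rz":0},{"hand":0,"dx":-35,"dy":-11.5,"dz":0,"rx":0,"ry":0,"rz":0}]';  python3 st.py
```

```text
clock: 5.92
position: [551.4, 106.5, 131.5]
ee_rot: [0.739, 0.674, 0.001, 0.0]
contact_force: [0.4, 0.3, -0.1]
gripper_width: -0.0
clk 5.92 stage xy [-22.4  56. ] z 131.5 toolx in stage deg from +y -0.1 tilt [0.001 0.001] F [ 0.4  0.3 -0.1] w -0.0
```

```bash
python3 -m jog '[{"hand":0,"dx":-35,"dy":-11.5,"dz":0,"rx":0,"ry":0,"rz":0},{"hand":0,"dx":-35,"dy":-11.5,"dz":0,"rx":0,"ry":0,"rz":0},{"hand":0,"dx":-35,"dy":-11.5,"dz":0,"rx":0,"ry":0,"rz":0},{"hand":0,"dx":-35,"dy":-11.5,"dz":0,"rx":0,"ry":0,"rz":0},{"hand":0,"dx":-35,"dy":-11.5,"dz":0,"rx":0,"ry":0,"rz":0}]';  python3 st.py
```

```text
clock: 6.33
position: [477.2, -63.2, 131.1]
ee_rot: [0.739, 0.673, 0.0, 0.0]
contact_force: [0.2, -0.2, 0.3]
gripper_width: 0.2
clk 6.33 stage xy [ -80.3 -119.9] z 131.1 toolx in stage deg from +y -0.0 tilt [0. 0.] F [ 0.2 -0.2  0.3] w 0.2
```

```bash
python3 -m jog '[{"hand":0,"dx":0,"dy":0,"dz":15,"rx":0,"ry":0,"rz":0.09},{"hand":0,"dx":0,"dy":0,"dz":15,"rx":0,"ry":0,"rz":0.09},{"hand":0,"dx":0,"dy":0,"dz":15,"rx":0,"ry":0,"rz":0.09},{"hand":0,"dx":0,"dy":0,"dz":10,"rx":0,"ry":0,"rz":0},{"hand":0,"dx":0,"dy":0,"dz":0,"rx":0,"ry":0,"rz":0}]';  python3 st.py; python3 sp.py s8
```

```text
clock: 6.75
position: [476.6, -62.2, 74.0]
ee_rot: [0.824, 0.567, -0.002, -0.001]
contact_force: [-0.8, 1.5, 0.3]
gripper_width: 0.1
clk 6.75 stage xy [ -81. -119.] z 74.0 toolx in stage deg from +y 15.5 tilt [-0.005 -0.   ] F [-0.8  1.5  0.3] w 0.1
```

View pics/s8z.png

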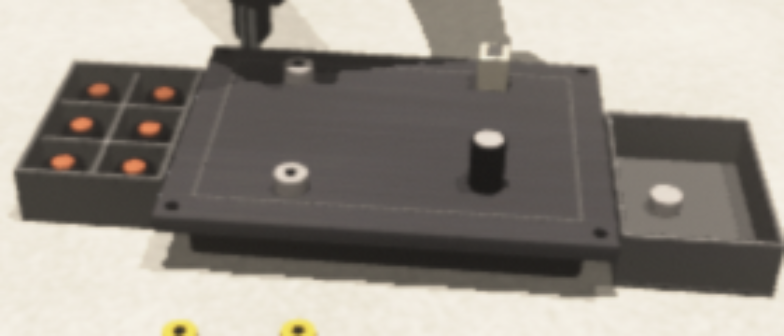

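The fingers are lined up behind coil C, so I'll lower and push.

```bash
python3 -m jog '[{"hand":0,"dx":0,"dy":0,"dz":12,"rx":0,"ry":0,"rz":0},{"hand":0,"dx":0,"dy":0,"dz":6,"rx":0,"ry":0,"rz":0},{"hand":0,"dx":0,"dy":0,"dz":0,"rx":0,"ry":0,"rz":0},{"hand":0,"dx":0,"dy":0,"dz":0,"rx":0,"ry":0,"rz":0},{"hand":0,"dx":6,"dy":0,"dz":0,"rx":0,"ry":0,"rz":0}]';  python3 st.py
```

```text
clock: 7.22
position: [480.6, -56.3, 58.3]
ee_rot: [0.823, 0.567, 0.0, 0.0]
contact_force: [0.6, -0.1, 0.4]
gripper_width: 0.0
clk 7.22 stage xy [ -77.6 -112.7] z 58.3 toolx in stage deg from +y 15.5 tilt [0. 0.] F [ 0.6 -0.1  0.4] w 0.0
```

```bash
python3 -m jog '[{"hand":0,"dx":7,"dy":0,"dz":0,"rx":0,"ry":0,"rz":0},{"hand":0,"dx":7,"dy":0,"dz":0,"rx":0,"ry":0,"rz":0},{"hand":0,"dx":7,"dy":0,"dz":0,"rx":0,"ry":0,"rz":0},{"hand":0,"dx":7,"dy":0,"dz":0,"rx":0,"ry":0,"rz":0},{"hand":0,"dx":7,"dy":0,"dz":0,"rx":0,"ry":0,"rz":0}]';  python3 st.py; python3 sp.py s9
```

```text
clock: 7.63
position: [493.4, -22.4, 57.9]
ee_rot: [0.823, 0.568, 0.0, 0.0]
contact_force: [-0.1, -0.5, 1.1]
gripper_width: -0.0
clk 7.63 stage xy [-68.1 -77.8] z 57.9 toolx in stage deg from +y 15.4 tilt [0. 0.] F [-0.1 -0.5  1.1] w -0.0
```

View pics/s9z.png

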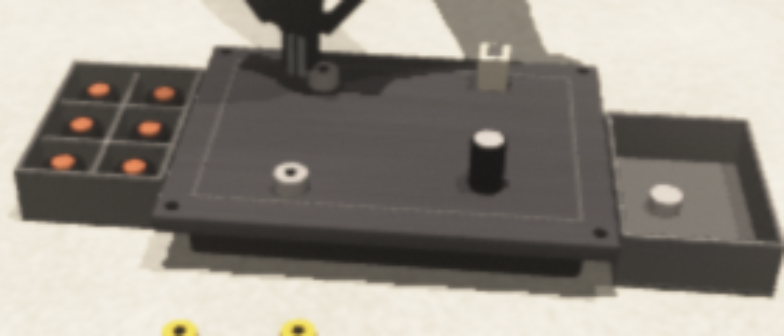

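```bash
python3 q.py s9 324,70,64;python3 -m jog '[{"hand":0,"dx":8,"dy":0,"dz":1.5,"rx":0,"ry":0,"rz":0},{"hand":0,"dx":8,"dy":0,"dz":0,"rx":0,"ry":0,"rz":0},{"hand":0,"dx":8,"dy":0,"dz":0,"rx":0,"ry":0,"rz":0},{"hand":0,"dx":8,"dy":0,"dz":0,"rx":0,"ry":0,"rz":0},{"hand":0,"dx":8,"dy":0,"dz":0,"rx":0,"ry":0,"rz":0}]';  python3 st.py; python3 sp.py s10
```

```text
324,70,64 [-60.6 -58.2]
clock: 8.1
position: [507.6, 13.8, 57.5]
ee_rot: [0.823, 0.568, -0.0, 0.001]
contact_force: [-1.2, -4.5, 7.5]
gripper_width: 0.0
clk 8.10 stage xy [-57.3 -40.4] z 57.5 toolx in stage deg from +y 15.4 tilt [ 0.    -0.001] F [-1.2 -4.5  7.5] w 0.0
```

View pics/s10z.png

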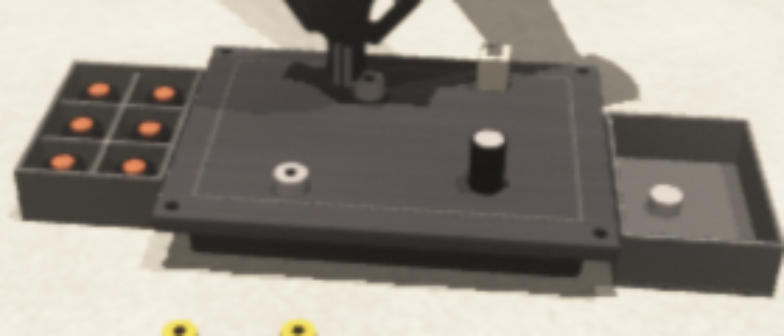

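Force of 7.5 N upward, and the coil is only about 21 mm ahead of the TCP. The fingertip bevel seems to be riding on the coil rim. I'll back off, look, and lower.

```bash
python3 -m jog '[{"hand":0,"dx":-8,"dy":0,"dz":0,"rx":0,"ry":0,"rz":0},{"hand":0,"dx":-4,"dy":0,"dz":0,"rx":0,"ry":0,"rz":0},{"hand":0,"dx":0,"dy":0,"dz":0,"rx":0,"ry":0,"rz":0}]';  python3 st.py; python3 sp.py s11; python3 -c "
import cv2;i=cv2.imread('pics/s11.png');cv2.imwrite('pics/s11c.png',cv2.resize(i[140:195,230:310],None,fx=9,fy=9,interpolation=cv2.INTER_CUBIC))"
```

```text
clock: 8.4
position: [502.3, 2.5, 56.1]
ee_rot: [0.823, 0.567, -0.0, -0.0]
contact_force: [-0.6, -0.1, 0.3]
gripper_width: -0.0
clk 8.40 stage xy [-61.5 -52.2] z 56.1 toolx in stage deg from +y 15.5 tilt [-0.001 -0.   ] F [-0.6 -0.1  0.3] w -0.0
```

View pics/s11c.png

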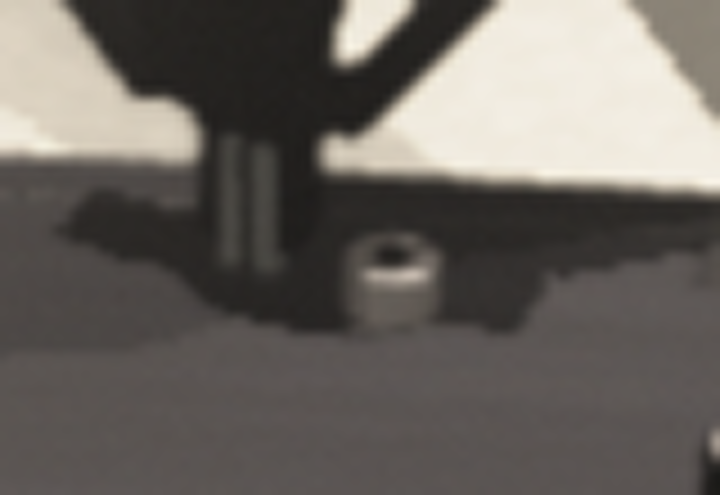

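```bash
python3 -c "
from st import *
d=np.load('pics/s11.npz');print(S(ray(d,230+392.5/9-.5,140+254/9-.5,64)))"
python3 -m jog '[{"hand":0,"dx":0,"dy":0,"dz":1.2,"rx":0,"ry":0,"rz":0},{"hand":0,"dx":6,"dy":0,"dz":0,"rx":0,"ry":0,"rz":0},{"hand":0,"dx":7,"dy":0,"dz":0,"rx":0,"ry":0,"rz":0},{"hand":0,"dx":7,"dy":0,"dz":0,"rx":0,"ry":0,"rz":0},{"hand":0,"dx":7,"dy":0,"dz":0,"rx":0,"ry":0,"rz":0}]';  python3 st.py; python3 sp.py s12;python3 -c "
import cv2;i=cv2.imread('pics/s12.png');cv2.imwrite('pics/s12c.png',cv2.resize(i[140:205,230:310],None,fx=9,fy=9,interpolation=cv2.INTER_CUBIC))"
```

```text
[-51.83755487 -18.24020909]
clock: 8.87
position: [513.0, 29.1, 55.0]
ee_rot: [0.823, 0.568, 0.0, 0.0]
contact_force: [-0.4, -0.1, 0.5]
gripper_width: 0.1
clk 8.87 stage xy [-53.3 -24.7] z 55.0 toolx in stage deg from +y 15.4 tilt [0. 0.] F [-0.4 -0.1  0.5] w 0.1
```

View pics/s12c.png

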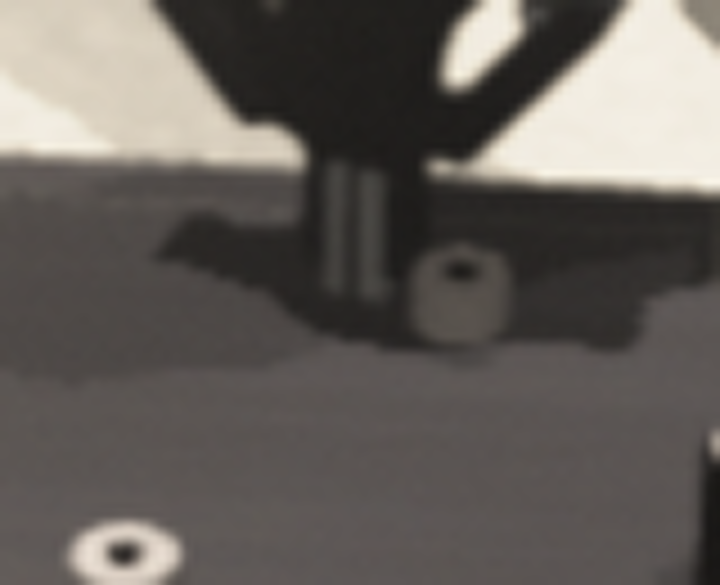

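```bash
cat > rel.py <<'E'
import sys
from st import *
d=np.load('pics/'+sys.argv[1]+'.npz'); u,v=float(sys.argv[2]),float(sys.argv[3])
c=S(ray(d,u,v,64)); s=arm.read_state(); M=Ro.from_quat(s['ee_rot']).as_matrix()
t=S(s['position']); tx=np.array([M[:2,0]@ux,M[:2,0]@uy]); ty=np.array([M[:2,1]@ux,M[:2,1]@uy])
print('coil',c.round(1),'rel tool x,y',((c-t)@tx).round(1),((c-t)@ty).round(1))
E
python3 rel.py s12 280.6 169.8
python3 -m jog '[{"hand":0,"dx":8,"dy":0,"dz":0,"rx":0,"ry":0,"rz":0},{"hand":0,"dx":8,"dy":0,"dz":0,"rx":0,"ry":0,"rz":0},{"hand":0,"dx":8,"dy":0,"dz":0,"rx":0,"ry":0,"rz":0},{"hand":0,"dx":8,"dy":0,"dz":0,"rx":0,"ry":0,"rz":0},{"hand":0,"dx":8,"dy":0,"dz":0,"rx":0,"ry":0,"rz":0}]';  python3 st.py; python3 sp.py s13
```

```text
coil [-44.9  -1.4] rel tool x,y 23.6 1.5
clock: 9.33
position: [527.1, 66.4, 55.1]
ee_rot: [0.823, 0.568, 0.0, 0.0]
contact_force: [-0.6, -0.2, 0.3]
gripper_width: 0.4
clk 9.33 stage xy [-42.8  13.7] z 55.1 toolx in stage deg from +y 15.4 tilt [0. 0.] F [-0.6 -0.2  0.3] w 0.4
```

View pics/s13z.png

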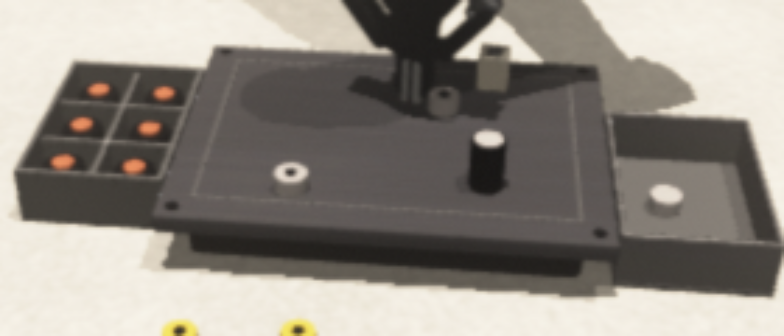

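```bash
python3 rel.py s13 298.2 174.1
python3 -m jog '[{"hand":0,"dx":8,"dy":0,"dz":0,"rx":0,"ry":0,"rz":0},{"hand":0,"dx":8,"dy":0,"dz":0,"rx":0,"ry":0,"rz":0},{"hand":0,"dx":8,"dy":0,"dz":0,"rx":0,"ry":0,"rz":0},{"hand":0,"dx":8,"dy":0,"dz":0,"rx":0,"ry":0,"rz":0},{"hand":0,"dx":8,"dy":0,"dz":0,"rx":0,"ry":0,"rz":0}]';  python3 st.py; python3 sp.py s14
```

```text
coil [-31.2  37.3] rel tool x,y 24.4 4.4
clock: 9.8
position: [541.3, 103.7, 55.1]
ee_rot: [0.823, 0.568, 0.0, 0.0]
contact_force: [-0.7, -0.3, 0.4]
gripper_width: -0.2
clk 9.80 stage xy [-32.2  52.2] z 55.1 toolx in stage deg from +y 15.4 tilt [0. 0.] F [-0.7 -0.3  0.4] w -0.2
```

```bash
python3 -m jog '[{"hand":0,"dx":8,"dy":0,"dz":0,"rx":0,"ry":0,"rz":0},{"hand":0,"dx":8,"dy":0,"dz":0,"rx":0,"ry":0,"rz":0},{"hand":0,"dx":8,"dy":0,"dz":0,"rx":0,"ry":0,"rz":0},{"hand":0,"dx":8,"dy":0,"dz":0,"rx":0,"ry":0,"rz":0},{"hand":0,"dx":8,"dy":0,"dz":0,"rx":0,"ry":0,"rz":0}]';  python3 st.py; python3 sp.py s15
```

```text
clock: 10.27
position: [555.5, 141.0, 55.1]
ee_rot: [0.823, 0.568, 0.0, -0.0]
contact_force: [0.3, 0.2, 0.1]
gripper_width: -0.0
clk 10.27 stage xy [-21.5  90.7] z 55.1 toolx in stage deg from +y 15.4 tilt [0. 0.] F [0.3 0.2 0.1] w -0.0
```

View pics/s15z.png

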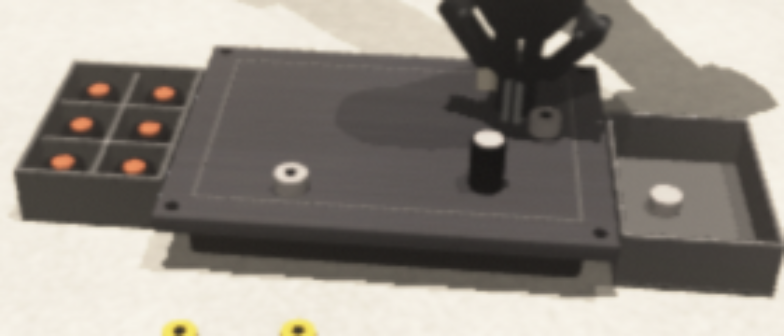

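```bash
python3 rel.py s15 334.3 181.1; python3 q.py s15 545,116,64
```

```text
coil [-11.5 113.4] rel tool x,y 23.0 3.2
545,116,64 [-11.4 113.5]
```

```bash
python3 -m jog '[{"hand":0,"dx":8,"dy":0.5,"dz":0,"rx":0,"ry":0,"rz":0},{"hand":0,"dx":8,"dy":0.5,"dz":0,"rx":0,"ry":0,"rz":0},{"hand":0,"dx":8,"dy":0.5,"dz":0,"rx":0,"ry":0,"rz":0},{"hand":0,"dx":8,"dy":0.5,"dz":0,"rx":0,"ry":0,"rz":0},{"hand":0,"dx":8,"dy":0,"dz":0,"rx":0,"ry":0,"rz":0}]';  python3 st.py
```

```text
clock: 10.73
position: [571.7, 177.7, 55.1]
ee_rot: [0.823, 0.568, 0.0, 0.0]
contact_force: [-0.2, 0.3, 0.5]
gripper_width: -0.0
clk 10.73 stage xy [ -8.8 128.7] z 55.1 toolx in stage deg from +y 15.4 tilt [0. 0.] F [-0.2  0.3  0.5] w -0.0
```

```bash
python3 -m jog '[{"hand":0,"dx":8,"dy":0,"dz":0,"rx":0,"ry":0,"rz":0},{"hand":0,"dx":8,"dy":0,"dz":0,"rx":0,"ry":0,"rz":0},{"hand":0,"dx":8,"dy":0,"dz":0,"rx":0,"ry":0,"rz":0},{"hand":0,"dx":8,"dy":0,"dz":0,"rx":0,"ry":0,"rz":0},{"hand":0,"dx":4,"dy":0,"dz":0,"rx":0,"ry":0,"rz":0}]';  python3 st.py; python3 sp.py s16
```

```text
clock: 11.15
position: [584.6, 211.8, 55.1]
ee_rot: [0.823, 0.568, 0.0, 0.0]
contact_force: [-0.1, 0.1, 0.2]
gripper_width: -0.0
clk 11.15 stage xy [  0.8 163.9] z 55.1 toolx in stage deg from +y 15.4 tilt [0.001 0.   ] F [-0.1  0.1  0.2] w -0.0
```

View pics/s16z.png

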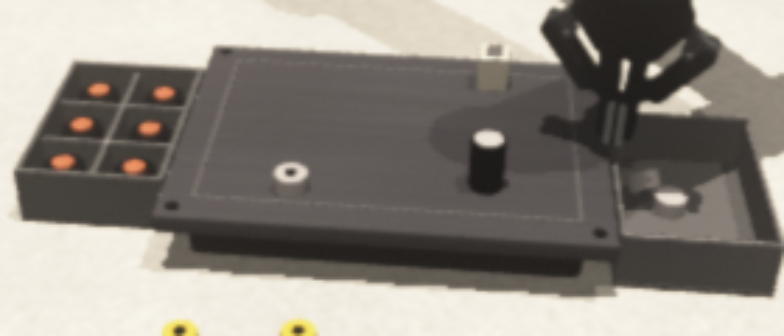

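Coil C is in the bin next to B, around zoom (650,180), and the stage items have not moved. Next is coil A, pushed at -25° so it clears the capacitor.

```bash
python3 -m jog '[{"hand":0,"dx":0,"dy":0,"dz":-25,"rx":0,"ry":0,"rz":-0.09},{"hand":0,"dx":0,"dy":0,"dz":-27,"rx":0,"ry":0,"rz":-0.09},{"hand":0,"dx":0,"dy":0,"dz":-25,"rx":0,"ry":0,"rz":-0.09},{"hand":0,"dx":-38.1,"dy":13.8,"dz":0,"rx":0,"ry":0,"rz":0},{"hand":0,"dx":-38.1,"dy":13.8,"dz":0,"rx":0,"ry":0,"rz":0}]';  python3 st.py
```

```text
clock: 11.62
position: [605.4, 133.5, 134.6]
ee_rot: [0.738, 0.675, 0.002, 0.001]
contact_force: [0.0, -1.2, -0.5]
gripper_width: 0.2
clk 11.62 stage xy [28.9 87.9] z 134.6 toolx in stage deg from +y -0.3 tilt [0.004 0.002] F [ 0.  -1.2 -0.5] w 0.2
```

```bash
python3 -m jog '[{"hand":0,"dx":-38.1,"dy":13.8,"dz":0,"rx":0,"ry":0,"rz":0},{"hand":0,"dx":-38.1,"dy":13.8,"dz":0,"rx":0,"ry":0,"rz":0},{"hand":0,"dx":-38.1,"dy":13.8,"dz":0,"rx":0,"ry":0,"rz":0},{"hand":0,"dx":-38.1,"dy":13.8,"dz":0,"rx":0,"ry":0,"rz":0},{"hand":0,"dx":-38.1,"dy":13.8,"dz":0,"rx":0,"ry":0,"rz":0}]';  python3 st.py
```

```text
clock: 12.03
position: [655.4, -65.9, 132.2]
ee_rot: [0.739, 0.673, -0.0, -0.0]
contact_force: [1.0, 0.7, -0.4]
gripper_width: -0.5
clk 12.03 stage xy [  97.3 -106. ] z 132.2 toolx in stage deg from +y -0.0 tilt [-0.  0.] F [ 1.   0.7 -0.4] w -0.5
```

```bash
python3 -m jog '[{"hand":0,"dx":0,"dy":0,"dz":15,"rx":0,"ry":0,"rz":-0.1087},{"hand":0,"dx":0,"dy":0,"dz":15,"rx":0,"ry":0,"rz":-0.1087},{"hand":0,"dx":0,"dy":0,"dz":15,"rx":0,"ry":0,"rz":-0.1087},{"hand":0,"dx":0,"dy":0,"dz":5,"rx":0,"ry":0,"rz":-0.1087},{"hand":0,"dx":0,"dy":0,"dz":0,"rx":0,"ry":0,"rz":0}]';  python3 st.py; python3 sp.py s17
```

```text
clock: 12.45
position: [653.9, -64.4, 79.9]
ee_rot: [0.576, 0.817, -0.001, -0.002]
contact_force: [-0.5, 0.7, -0.4]
gripper_width: -0.3
clk 12.45 stage xy [  95.7 -104.6] z 79.9 toolx in stage deg from +y -25.0 tilt [-0.004 -0.   ] F [-0.5  0.7 -0.4] w -0.3
```

View pics/s17z.png

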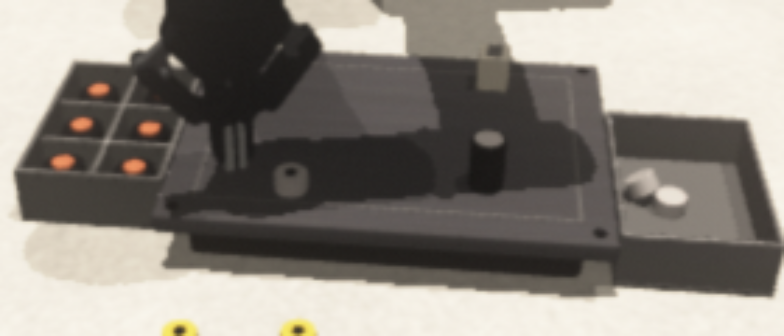

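Both pushed coils are in the bin; C leans on B at zoom (645,185). The fingers are lined up behind A, so I'll lower and push.

```bash
python3 -m jog '[{"hand":0,"dx":0,"dy":0,"dz":14,"rx":0,"ry":0,"rz":0},{"hand":0,"dx":0,"dy":0,"dz":7,"rx":0,"ry":0,"rz":0},{"hand":0,"dx":0,"dy":0,"dz":4,"rx":0,"ry":0,"rz":0},{"hand":0,"dx":0,"dy":0,"dz":0,"rx":0,"ry":0,"rz":0},{"hand":0,"dx":0,"dy":0,"dz":0,"rx":0,"ry":0,"rz":0}]';  python3 st.py
```

```text
clock: 12.92
position: [655.6, -63.9, 57.4]
ee_rot: [0.577, 0.817, -0.0, 0.0]
contact_force: [-0.5, 0.1, -0.6]
gripper_width: 0.0
clk 12.92 stage xy [  97.3 -103.9] z 57.4 toolx in stage deg from +y -24.9 tilt [ 0. -0.] F [-0.5  0.1 -0.6] w 0.0
```

```bash
python3 -m jog '[{"hand":0,"dx":5,"dy":0,"dz":2,"rx":0,"ry":0,"rz":0},{"hand":0,"dx":6,"dy":0,"dz":0,"rx":0,"ry":0,"rz":0},{"hand":0,"dx":7,"dy":0,"dz":0,"rx":0,"ry":0,"rz":0},{"hand":0,"dx":7,"dy":0,"dz":0,"rx":0,"ry":0,"rz":0},{"hand":0,"dx":7,"dy":0,"dz":0,"rx":0,"ry":0,"rz":0}]';  python3 st.py
```

```text
clock: 13.33
position: [644.5, -32.8, 55.4]
ee_rot: [0.577, 0.817, 0.0, 0.0]
contact_force: [0.1, -0.2, 0.3]
gripper_width: -0.2
clk 13.33 stage xy [ 83.4 -74.1] z 55.4 toolx in stage deg from +y -25.0 tilt [0. 0.] F [ 0.1 -0.2  0.3] w -0.2
```

```bash
python3 -m jog '[{"hand":0,"dx":7,"dy":0,"dz":0,"rx":0,"ry":0,"rz":0},{"hand":0,"dx":7,"dy":0,"dz":0,"rx":0,"ry":0,"rz":0},{"hand":0,"dx":7,"dy":0,"dz":0,"rx":0,"ry":0,"rz":0},{"hand":0,"dx":7,"dy":0,"dz":0,"rx":0,"ry":0,"rz":0},{"hand":0,"dx":7,"dy":0,"dz":0,"rx":0,"ry":0,"rz":0}]';  python3 st.py; python3 sp.py s18
```

```text
clock: 13.75
position: [632.8, -0.1, 55.2]
ee_rot: [0.577, 0.817, 0.0, 0.0]
contact_force: [0.4, -0.2, 1.3]
gripper_width: -0.2
clk 13.75 stage xy [ 68.7 -42.6] z 55.2 toolx in stage deg from +y -24.9 tilt [ 0. -0.] F [ 0.4 -0.2  1.3] w -0.2
```

View pics/s18z.png

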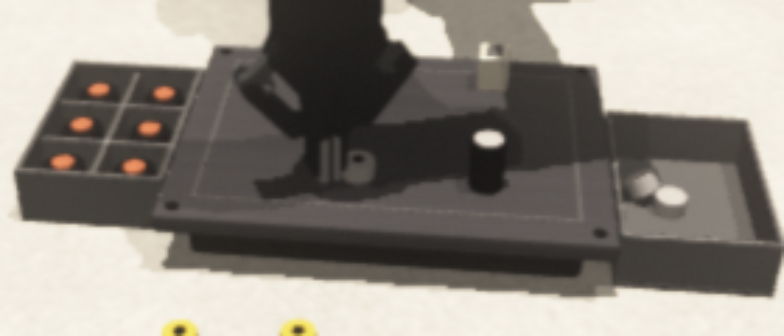

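```bash
python3 q.py s18 360,158,64; python3 rel.py s18 268.2 196.1
python3 -m jog '[{"hand":0,"dx":7,"dy":0,"dz":0.5,"rx":0,"ry":0,"rz":0},{"hand":0,"dx":7,"dy":0,"dz":0,"rx":0,"ry":0,"rz":0},{"hand":0,"dx":7,"dy":0,"dz":0,"rx":0,"ry":0,"rz":0},{"hand":0,"dx":7,"dy":0,"dz":0,"rx":0,"ry":0,"rz":0},{"hand":0,"dx":7,"dy":0,"dz":0,"rx":0,"ry":0,"rz":0}]';  python3 st.py; python3 sp.py s19
```

```text
360,158,64 [ 58.2 -19.3]
coil [ 58.2 -19.4] rel tool x,y 24.4 0.4
clock: 14.22
position: [621.0, 32.8, 54.6]
ee_rot: [0.577, 0.817, 0.0, 0.0]
contact_force: [0.8, -0.4, 0.7]
gripper_width: 0.1
clk 14.22 stage xy [ 53.9 -10.9] z 54.6 toolx in stage deg from +y -24.9 tilt [ 0. -0.] F [ 0.8 -0.4  0.7] w 0.1
```

View pics/s19z.png

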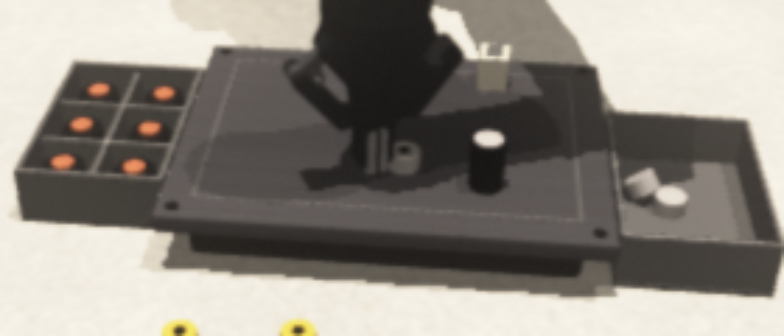

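```bash
python3 rel.py s19 284.3 192.4
python3 -m jog '[{"hand":0,"dx":7,"dy":0,"dz":0,"rx":0,"ry":0,"rz":0},{"hand":0,"dx":7,"dy":0,"dz":0,"rx":0,"ry":0,"rz":0},{"hand":0,"dx":7,"dy":0,"dz":0,"rx":0,"ry":0,"rz":0},{"hand":0,"dx":7,"dy":0,"dz":0,"rx":0,"ry":0,"rz":0},{"hand":0,"dx":7,"dy":0,"dz":0,"rx":0,"ry":0,"rz":0}]';  python3 st.py; python3 sp.py s20
```

```text
coil [41.7 11.8] rel tool x,y 24.6 -1.4
clock: 14.68
position: [609.2, 65.9, 54.5]
ee_rot: [0.577, 0.817, -0.0, -0.0]
contact_force: [-0.0, -0.1, 0.1]
gripper_width: -0.3
clk 14.68 stage xy [39.  20.9] z 54.5 toolx in stage deg from +y -24.9 tilt [-0.  0.] F [-0.  -0.1  0.1] w -0.3
```

View pics/s20z.png

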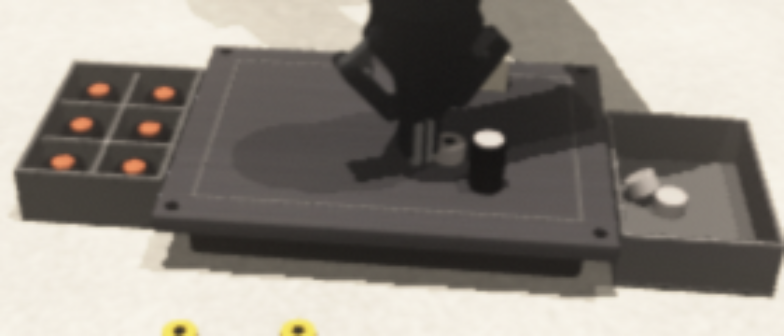

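```bash
python3 rel.py s20 300.4 189.4
```

```text
coil [27.4 43.7] rel tool x,y 24.6 -1.0
```

```bash
python3 -m jog '[{"hand":0,"dx":8,"dy":-0.3,"dz":0,"rx":0,"ry":0,"rz":0},{"hand":0,"dx":8,"dy":-0.3,"dz":0,"rx":0,"ry":0,"rz":0},{"hand":0,"dx":8,"dy":-0.3,"dz":0,"rx":0,"ry":0,"rz":0},{"hand":0,"dx":8,"dy":-0.3,"dz":0,"rx":0,"ry":0,"rz":0},{"hand":0,"dx":8,"dy":-0.3,"dz":0,"rx":0,"ry":0,"rz":0}]';  python3 st.py
```

```text
clock: 15.15
position: [594.3, 103.1, 54.6]
ee_rot: [0.577, 0.817, -0.0, -0.0]
contact_force: [0.7, -0.1, 0.0]
gripper_width: -0.3
clk 15.15 stage xy [20.7 56.6] z 54.6 toolx in stage deg from +y -24.9 tilt [-0. -0.] F [ 0.7 -0.1  0. ] w -0.3
```

```bash
python3 -m jog '[{"hand":0,"dx":8,"dy":0,"dz":0,"rx":0,"ry":0,"rz":0},{"hand":0,"dx":8,"dy":0,"dz":0,"rx":0,"ry":0,"rz":0},{"hand":0,"dx":8,"dy":0,"dz":0,"rx":0,"ry":0,"rz":0},{"hand":0,"dx":8,"dy":0,"dz":0,"rx":0,"ry":0,"rz":0},{"hand":0,"dx":2,"dy":0,"dz":0,"rx":0,"ry":0,"rz":0}]';  python3 st.py; python3 sp.py s21
```

```text
clock: 15.57
position: [583.0, 135.6, 54.7]
ee_rot: [0.576, 0.817, 0.0, 0.0]
contact_force: [0.5, -0.5, -0.3]
gripper_width: 0.0
clk 15.57 stage xy [ 6.4 87.9] z 54.7 toolx in stage deg from +y -25.0 tilt [0. 0.] F [ 0.5 -0.5 -0.3] w 0.0
```

View pics/s21z.png

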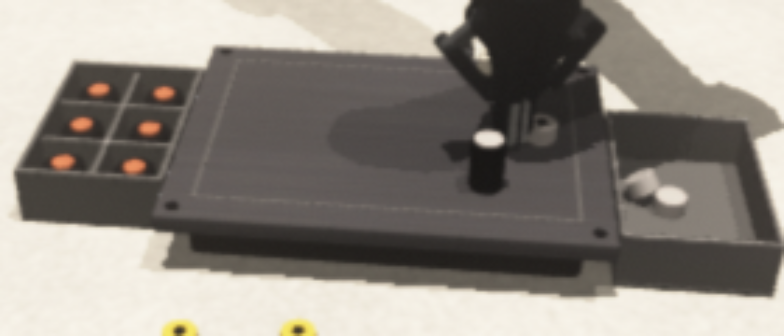

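```bash
python3 rel.py s21 333.6 183.3; python3 -m jog '[{"hand":0,"dx":8,"dy":0,"dz":0,"rx":0,"ry":0,"rz":0},{"hand":0,"dx":8,"dy":0,"dz":0,"rx":0,"ry":0,"rz":0},{"hand":0,"dx":8,"dy":0,"dz":0,"rx":0,"ry":0,"rz":0},{"hand":0,"dx":8,"dy":0,"dz":0,"rx":0,"ry":0,"rz":0},{"hand":0,"dx":8,"dy":0,"dz":0,"rx":0,"ry":0,"rz":0}]';  python3 st.py; python3 sp.py s22
```

```text
coil [ -2.8 111.7] rel tool x,y 25.6 1.8
clock: 16.03
position: [569.6, 172.8, 54.6]
ee_rot: [0.577, 0.817, 0.0, 0.0]
contact_force: [0.0, 0.6, 0.1]
gripper_width: 0.2
clk 16.03 stage xy [-10.4 123.7] z 54.6 toolx in stage deg from +y -24.9 tilt [0. 0.] F [0.  0.6 0.1] w 0.2
```

View pics/s22z.png

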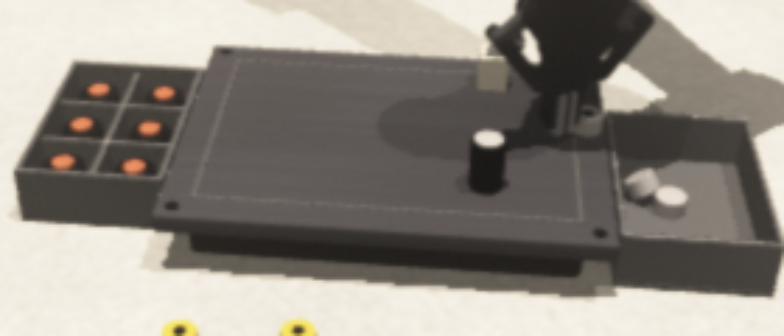

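```bash
python3 -m jog '[{"hand":0,"dx":8,"dy":0,"dz":0,"rx":0,"ry":0,"rz":0},{"hand":0,"dx":8,"dy":0,"dz":0,"rx":0,"ry":0,"rz":0},{"hand":0,"dx":8,"dy":0,"dz":0,"rx":0,"ry":0,"rz":0},{"hand":0,"dx":8,"dy":0,"dz":0,"rx":0,"ry":0,"rz":0},{"hand":0,"dx":8,"dy":0,"dz":0,"rx":0,"ry":0,"rz":0}]';  python3 st.py; python3 sp.py s23
```

```text
clock: 16.5
position: [556.2, 210.6, 54.6]
ee_rot: [0.577, 0.817, 0.0, -0.0]
contact_force: [-0.4, 0.2, 0.2]
gripper_width: 0.1
clk 16.50 stage xy [-27.3 160. ] z 54.6 toolx in stage deg from +y -24.9 tilt [-0.  0.] F [-0.4  0.2  0.2] w 0.1
```

View pics/s23z.png

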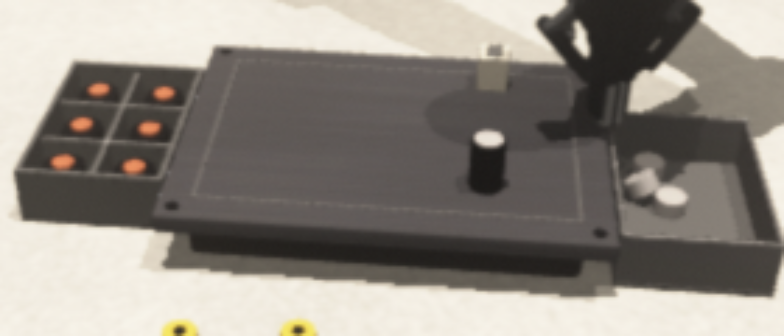

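All three coils are in the bin. I'll lift clear, retract and check.

```bash
python3 -m jog '[{"hand":0,"dx":0,"dy":0,"dz":-38,"rx":0,"ry":0,"rz":0},{"hand":0,"dx":0,"dy":0,"dz":-38,"rx":0,"ry":0,"rz":0},{"hand":0,"dx":0,"dy":0,"dz":-38,"rx":0,"ry":0,"rz":0},{"hand":0,"dx":0,"dy":-35,"dz":-15,"rx":0,"ry":0,"rz":0},{"hand":0,"dx":0,"dy":-35,"dz":0,"rx":0,"ry":0,"rz":0}]'
```

```text
clock: 16.97
position: [493.1, 188.1, 188.1]
ee_rot: [0.577, 0.817, 0.005, 0.002]
contact_force: [0.3, 0.4, -0.2]
gripper_width: -0.3
```

```bash
python3 -m jog '[{"hand":0,"dx":0,"dy":-35,"dz":0,"rx":0,"ry":0,"rz":0},{"hand":0,"dx":0,"dy":-35,"dz":0,"rx":0,"ry":0,"rz":0},{"hand":0,"dx":0,"dy":0,"dz":0,"rx":0,"ry":0,"rz":0},{"hand":0,"dx":0,"dy":0,"dz":0,"rx":0,"ry":0,"rz":0},{"hand":0,"dx":0,"dy":0,"dz":0,"rx":0,"ry":0,"rz":0}]'; python3 st.py; python3 sp.py s24; python3 meas.py t24.png
```

```text
clock: 17.38
position: [425.2, 163.4, 184.3]
ee_rot: [0.576, 0.817, 0.001, 0.0]
contact_force: [1.2, -0.7, 0.2]
gripper_width: 0.4
clk 17.38 stage xy [-153.3  100.8] z 184.3 toolx in stage deg from +y -25.0 tilt [0.002 0.001] F [ 1.2 -0.7  0.2] w 0.4
[178 184   8  38 174] [180.2 198.8] (179.5, 202.5) 18.5 z64 [629.5 213.3] z80 [628.1 210.4] z90 [627.3 208.6]
[218 196   9   8  61] [222.  199.6] (222.0, 199.8) 4.4 z64 [637.8 114.8] z80 [636.3 113.4] z90 [635.4 112.6]
[207 256  13  13 120] [213.  261.6] (214.0, 262.0) 7.8 z64 [494.5 128.9] z80 [495.2 127.3] z90 [495.7 126.3]
```

View pics/s24z.png

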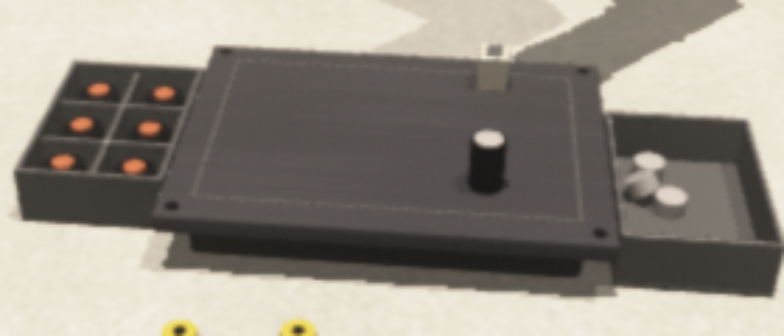

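View pics/zt24.png

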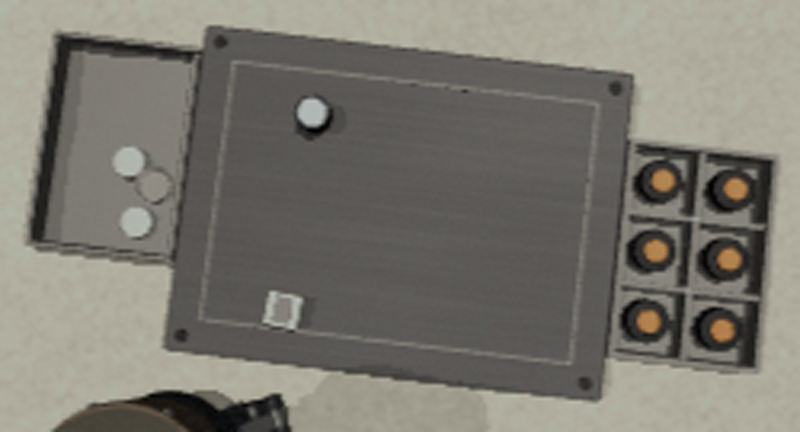

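All three coils lie in the bin, at zoom (128,161), (154,185) and (136,222). The capacitor and relay have the same pixel centroids as at the start, and the robot is clear.

```bash
python3 -c "
from bench import arm
print(arm.job_done())"
```

```text
the job is handed in; nothing more can be done
None
```

All three coils are in the empty scrap bin. I swept them with closed fingers, one at a time: first the middle one, then the one on the robot's side, then the far one. The job was handed in at about 17.5 s of the 61 s allowed.

- **Final pictures:** both cameras showed all three coils inside the bin, one leaning on another. Nothing else was left on the stage except the capacitor and relay.
- **Capacitor and relay:** both are still standing, with mask centroids within 0.1 px of their starting positions. For the relay, a circle fitted around its outline moved by about 1 px (roughly 2 mm). Its centroid did not move, so I took that as mask noise.
- **One irregularity:** while pushing the second coil, I saw an upward force of 7.5 N, probably because the fingertip was pressing on the coil's rim. I backed off, lowered the fingers by about 1 mm and carried on. In the picture after I backed off, the coil lay flat on the stage.
- **Contact forces:** apart from that, the readings at the end of each move stayed below about 2 N.

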